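# Cover the slide-staining dish and start the timer

### The arm

A 6-joint arm with a two-finger parallel gripper is mounted at the origin on the work surface. World frame = base frame: x ahead of the robot, y to its left, z up, the work surface at z = 0. Lengths are in m, angles in rad, forces in N, time in s.
With the tool pointing down it reaches from about 0.425 to 0.925 m from the base axis. Payload 12.5 kg.
Tool frame: the origin (TCP) lies at the very end of the fingers, on their centre line; the grasp point (between the pads) lies 19 mm behind it; z points along the fingers, y is the line along which they close (so a half turn about z gives the same grasp; the last joint's range is limited). The gripper opens to 85 mm and grips with 20 to 120 N. Pads are 22 mm wide; open, the fingers measure 114 mm over their backs; the gripper's body (76 mm by 85 mm) begins 54 mm behind the grasp point. The pads swing forward as they close: fully open they stand 13 mm farther back than shut.
Start: joints at [1.216, 0.491, 1.559, -0, 1.092, -0.106], TCP at [0.154, 0.606, 0.211] pointing down, gripper open.
Joint ranges: [-3.1, 3.1], [-0.84, 2.19], [0.05, 2.79], [-1.13, 4.28], [0.06, 2.93], [-2.69, 2.69]. Speed limits (rad/s): [2.22, 2.22, 2.79, 3.14, 3.14, 3.14].

### API

Orientations are given as a 3x3 rotation matrix whose columns are the frame's x, y, z axes.
In Python, from workcell import arm gives the robot as it stands.
- The arm moves only by the tool play_rows, never from a script. Its arguments are lists of equal length, an entry for each row: "travel": the shift along the tool's x, y, z as a fraction of full scale, a list of three; "roll": the turn about the tool's z as a fraction of full scale. In form: {"travel": [[x, y, z], ...], "roll": [roll, ...]}. A call has 1 to 20 rows; each row shifts and turns the commanded pose from where the row before left it, along the tool's axes as they then stand; what a row does not reach is not made up. Full scale, the value 1, is 20 mm for a shift and 0.12 rad for a turn. A row lasts 1/8 s, in which the tool goes at most 62.5 mm and 10.7 degrees, less where a joint would pass 70% of its speed; a pose out of reach is approached as far as the arm can. A call with a number of a shift or a turn outside -1 to 1 is refused whole. A call with a gripper value outside its range is refused whole. "hand" is the opening, from -1 (shut) to 1 (fully open), set as the call begins (left out, the last holds). The fingers move at their own pace and stop on an object; the grip force is fixed at half the most. Time passes only in rows, so rows that do not move let the fingers close. It gives the time, the measured TCP pose, the force, the opening and the grip force at its end, in the units of the state.
- arm.observe(): the state, without advancing time (a new reading comes with each control period).
- arm.grab_frame(name): name is "side" or "top"; returns (picture, depth): 420x560x3 uint8, blue, green, red; 420x560 float32, m along the optical axis (not along the pixel's ray), 0 where there is no reading.
- arm.get_calibration(name): a dict with "mtx" (3x3 intrinsics, pixels), "R" (3x3) and "t" (3): a world point X has camera coordinates R X + t. Camera axes: x right, y down, z forward; pixel columns grow to the right and rows downward; lengths in m; the calibration is good to about 2 mm. A picture is of the moment at which its call begins. get_calibration takes no time and is no camera call.
- arm.hand_in(): hands the job in; it is judged then, once.
The state is a dict: "t": time; "joint_pos": joint angles; "qvel": joint speeds; "tau": joint torques, N m; "eef_pos": TCP position; "tool_rot": TCP orientation; "ft_force": force on the tool from outside, world axes, zero at the start; "wrist_torque": the same for the moment, N m; "opening": finger opening in m; "grip_force": force on a finger pad.
Only numpy, scipy, OpenCV 4.12 (cv2) and the standard library are available. Lean on these libraries where they do the work, as an engineer would, in place of code of your own. Each camera call takes 0.05 s, during which the arm holds its last target. There are 200 camera calls.

### The job

Take the spatula off the open staining dish with the slides in it and lay it flat in the steel tray, then set the lid that fits on the dish, gently, so that it sits fully home and level. Once the dish is covered and the lid released, wind the timer's key clockwise until it stops. Do not drop the ceramic or push the dish along, and leave the other things on the bench where they are.

Things in the scene. Friction and masses are not known exactly. Their poses are not given: they have to be found in the camera images.
- dish: White round ceramic staining dish, open on top, with a low rack of glass slides inside (below 40 mm). Outer diameter 118 mm, height 70 mm, wall 6 mm (mouth 106 mm across). Origin: centre of its underside, z up. Loose, about 0.9 kg.
- lid: White round ceramic lid that fits the dish: plate 128 mm across (8 to 16 mm above the origin); under it a step 99 mm across, 8 mm deep, that drops into the mouth with 3.5 mm play all round; on top a bar handle 66 mm long (x), 14 mm thick (y), 16 to 46 mm above the origin. Origin: centre of the step's underside, z up; seated it is 62 mm above the dish's origin. About 0.3 kg.
- spatula: Double-ended lab spatula, 182 mm long, lying flat across the rim of the dish: black handle 100 mm long, 16 mm wide and 14 mm high in the middle, thin steel blade (3 mm) at either end. Origin: centre of its underside, x along its length, z up. 60 g, balanced at the middle.
- tray: Fixed shallow open steel tray, 230 mm long (its x) by 100 mm wide (its y), 20 mm high, walls and floor 5 mm. Origin: centre of its underside, z up.
- key_grip (a point): Middle of the flat steel wing of the key standing on the timer, on the key's vertical axis, 100 mm above the bench. Wing 56 mm long (point x), 9 mm thick (y), from 78 to 112 mm above the bench; the point turns with it. The timer is a fixed grey box 90 by 110 mm, 60 mm high, with a round white dial on one side and the key in the middle of its top.
- key (a joint): Angle of the timer's key in rad; grows as the key is wound clockwise seen from above; it starts at 0.3 to 0.9 and meets its stop at 3.2. Stiff (up to about 0.12 N m); it stays where it is left.
- small_lid: White ceramic lid of the same form but only 86 mm across, too small for the dish; handle 44 mm long, 46 mm high overall. Leave alone. Origin: centre of its underside.
- reagent_bottle: Brown glass bottle, 68 mm across, 165 mm high. Leave alone. Origin: centre of its underside.
- crock: White ceramic cup, 86 mm across, 90 mm high. Leave alone. Origin: centre of its underside.
- sample_jar: Closed white plastic jar, 72 mm across, 100 mm high. Leave alone. Origin: centre of its underside.
- small_jar: Empty small open white jar, 76 mm across, 70 mm high. Leave alone. Origin: centre of its underside.
- slide_box: Closed grey slide box, 87 by 72 mm, 34 mm high. Leave alone. Origin: centre of its underside.
Mind the look-alikes: they are no part of the job. What is shaped like the dish but black or blue is not meant.

How it is judged:
On the way, in this order (a step that is already met when the one before it is completed fails the run):
1. the spatula lies flat in the tray, released (x of spatula in the frame of tray between -0.06 and 0.06 m and y of spatula in the frame of tray between -0.045 and 0.045 m and height (world z) of spatula below 0.012 m and angle between spatula's own z axis and vertical below 0.08 rad and linear speed of spatula below 0.02 m/s and contact force between the fingers and spatula below 0.05 N), for 0.2 s.
2. the lid sits seated and level on the dish, released (horizontal distance between lid and dish below 0.006 m and z of lid in the frame of dish between 0.059 and 0.0645 m and angle between each of lid, dish's own z axis and vertical below 0.03 rad and linear speed of lid below 0.02 m/s and contact force between the fingers and lid below 0.05 N), for 0.3 s.
3. the timer's key is wound to its stop, with the lid still seated (horizontal distance between lid and dish below 0.006 m and z of lid in the frame of dish between 0.059 and 0.0645 m and angle between each of lid, dish's own z axis and vertical below 0.03 rad and linear speed of lid below 0.02 m/s and value of joint key above 3 rad), for 0.2 s.
At the end, for the whole second after the job is handed in: The spatula lies flat on the floor of the tray; the lid sits on the dish with its step in the mouth, centred within 6 mm, down within 2.5 mm and level within 0.03 rad, the dish upright; the key is at 3.0 rad or more (stop at 3.2); all at rest (all of step 3 and x of spatula in the frame of tray between -0.06 and 0.06 m and y of spatula in the frame of tray between -0.045 and 0.045 m and height (world z) of spatula below 0.012 m and angle between spatula's own z axis and vertical below 0.08 rad and linear speed of spatula below 0.02 m/s); the robot touches nothing.
It fails at once if the dish is pushed more than 30 mm from its place (distance of dish from where it was at the start of the episode above 0.03 m).
It fails at once if the lid is dropped (falls free by more than about 15 mm) or rammed onto the dish (over 100 N) (contact force between lid and dish above 100 N or (contact force between the fingers and lid below 0.05 N and linear speed of lid above 0.45 m/s)).
It fails at once if a bystander (small lid, bottle, crock, jars or slide box) is moved more than 30 mm (distance of any of small_lid, reagent_bottle, crock, sample_jar, small_jar, slide_box from where it was at the start of the episode above 0.03 m).
It fails at once if a bystander is tipped over (angle between any of small_lid, reagent_bottle, crock, sample_jar, small_jar, slide_box's own z axis and vertical above 0.35 rad).
It also fails if it takes over 72 s, if anything falls off the work surface, if the arm or the gripper's body presses on something with over 40 N, if the wrist force passes 120 N, or if a joint passes its speed limit or range.

## Working session

There is one attempt and no reset: what is moved stays moved. The work goes in short steps, Python scripts to look and compute and a tool call to move; the robot and the scene stay as the last step left them, time stands still between calls to the robot, and variables do not carry over. Pictures are saved under pics/ and viewed, at most 10 in all, crops included, and the job is handed in when it is done.

Besides the shell and the picture viewer there is one more tool, called after "Emit:" as a command line: name --pt "numbers of a row" for each row, then --argument value for the rest. play_rows: Moves the arm, as the interface text tells. Shift numbers are shares of 20 mm and turn numbers shares of 0.12 rad, none past 1 either way. Its arguments: {"type":"object","properties":{"travel":{"type":"array"},"roll":{"type":"array"},"hand":{"type":"number"}},"required":["travel","roll"]}

```bash
mkdir -p pics
python3 - <<'E'
from workcell import arm
import cv2,numpy as np
for n in("top","side"):
    p,d=arm.grab_frame(n);cv2.imwrite(f"pics/{n}0.png",p);np.save(f"{n}0.npy",d)
    c=arm.get_calibration(n);print(n,c)
s=arm.observe();print(s["eef_pos"],s["tool_rot"],s["opening"],s["t"])
E
```

```text
top {'mtx': array([[539.30357847,   0.        , 279.4227987 ],
       [  0.        , 539.30357847, 214.05945455],
       [  0.        ,   0.        ,   1.        ]]), 'R': array([[-1.40481843e-02, -9.99901001e-01,  7.97464518e-04],
       [-9.85887016e-01,  1.37182244e-02, -1.66849042e-01],
       [ 1.66821584e-01, -3.13013600e-03, -9.85982130e-01]]), 't': array([1.12402948e-03, 5.49441239e-01, 1.55261271e+00])}
side {'mtx': array([[388.07858251,   0.        , 278.49843274],
       [  0.        , 388.07858251, 205.63257568],
       [  0.        ,   0.        ,   1.        ]]), 'R': array([[ 0.92766991, -0.37330606,  0.00843288],
       [-0.21178113, -0.54461035, -0.8115099 ],
       [ 0.3075342 ,  0.75102739, -0.58427782]]), 't': array([-0.50241134,  0.18549597,  0.85712131])}
[0.1538067  0.60554755 0.21057838] [[-9.69213283e-01  2.46222483e-01 -3.18328617e-04]
 [ 2.46222678e-01  9.69212809e-01 -9.61431950e-04]
 [ 7.18020108e-05 -1.01021234e-03 -9.99999487e-01]] 0.08533230667062706 0.1
```

View pics/top0.png

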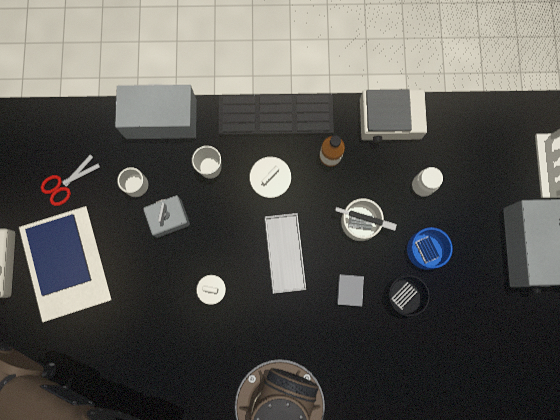

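View pics/side0.png

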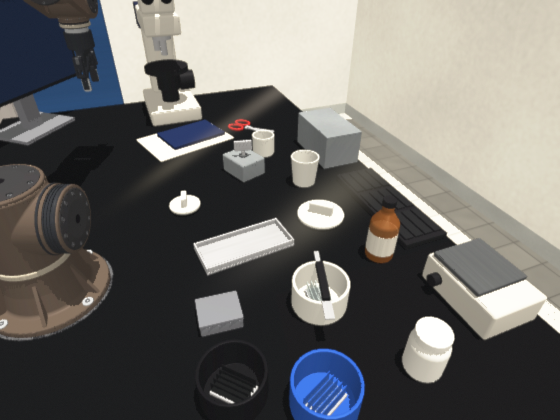

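The top view shows the white dish with the spatula at (362,220); the blue (430,248) and black (408,296) dishes are decoys. There are two lids, at (270,177) and (210,290). The larger one at (270,177) looks like the 128 mm lid, and I'll check that by size. The tray is at (285,253), the timer with its key at (166,215), and the slide box at (351,290).

```bash
cat > h.py <<'E'
import numpy as np,cv2
from workcell import arm
def cloud(d,n):
    c=arm.get_calibration(n);K=c["mtx"];v,u=np.mgrid[:d.shape[0],:d.shape[1]]
    P=np.stack([(u-K[0,2])/K[0,0]*d,(v-K[1,2])/K[1,1]*d,d],-1)
    W=(P-c["t"])@c["R"]; W[d==0]=np.nan; return W
def rect(W,m):
    r=cv2.minAreaRect((W[m][:,:2]*1000).astype(np.float32)); b=cv2.boxPoints(r)
    e=b[1]-b[0] if np.linalg.norm(b[1]-b[0])>np.linalg.norm(b[2]-b[1]) else b[2]-b[1]
    return "c",np.round(r[0],1),"size",np.round(r[1],1),"longdir deg",round(np.degrees(np.arctan2(e[1],e[0]))%180,1),"z",np.round(np.nanpercentile(W[m][:,2],[5,50,95])*1000,1),int(m.sum())
def win(W,u,v,r):
    m=np.zeros(W.shape[:2],bool);m[v-r:v+r,u-r:u+r]=1;return m&~np.isnan(W[...,2])
E
python3 - <<'E'
from h import *
d=np.load("top0.npy");W=cloud(d,"top");Z=W[...,2];p=cv2.imread("pics/top0.png");g=p.max(2)
def S(name,u,v,r,lo,hi,br=0,bh=256): print(name,*rect(W,win(W,u,v,r)&(Z>lo)&(Z<hi)&(g>=br)&(g<bh)))
print("bench",np.nanmedian(Z[300:330,120:180]))
S("dish rim all",362,220,38,.055,.1)
S("dish rim bright",362,220,24,.062,.074,150)
S("spatula blk",364,220,28,.06,.1,0,80)
S("biglid",270,177,26,.008,.06,120)
S("biglid handle",270,177,20,.03,.06)
S("smalllid",210,290,22,.008,.06)
S("smallh",210,290,16,.03,.06)
S("tray",285,253,45,.012,.03)
S("timer box",166,215,30,.05,.07)
S("key",166,212,26,.075,.13)
for n,u,v in(("bottle",332,150),("crock",207,162),("sjar",428,181),("smalljar",133,182),("box",351,290)):S(n,u,v,24,.02,.2)
a=cv2.resize(p[140:260,320:420],None,fx=4,fy=4,interpolation=cv2.INTER_CUBIC)
b=cv2.resize(p[130:250,130:230],None,fx=4,fy=4,interpolation=cv2.INTER_CUBIC)
cv2.imwrite("pics/crop1.png",np.hstack([b,a]))
E
```

```text
bench -0.0007991193935089481
dish rim all c [ 528.4 -259.1] size [123.7 143.4] longdir deg 111.7 z [60.3 72.  85.3] 632
dish rim bright c [ 528.7 -250.2] size [116.3 116.1] longdir deg 23.3 z [63.8 69.4 73.4] 240
spatula blk c [ 529.8 -254.7] size [96.7 16.1] longdir deg 71.3 z [77.6 82.8 88.4] 167
biglid c [670.1  20.2] size [125.6 124.8] longdir deg 67.8 z [ 9.9 15.8 43.6] 1269
biglid handle c [669.   20.1] size [14.7 65.3] longdir deg 135.7 z [34.3 44.4 50.9] 113
smalllid c [331.7 208.4] size [104.3  89.6] longdir deg 84.2 z [10.1 16.  44.3] 653
smallh c [331.3 199.1] size [43.7 13.5] longdir deg 78.0 z [38.  44.2 50.1] 75
tray c [436.9 -21.3] size [230.2  99.9] longdir deg 5.5 z [12.7 18.8 24.5] 399
timer box c [579.3 342. ] size [157.3 110.3] longdir deg 20.2 z [52.6 59.2 65.7] 1032
key c [585.8 350.6] size [129.2  38.5] longdir deg 28.5 z [ 80.4 107.  114.5] 109
bottle c [ 768.9 -151.8] size [141.   74.3] longdir deg 16.2 z [ 22.5 106.8 164.2] 663
crock c [705.3 206.8] size [83.7 83.8] longdir deg 177.7 z [24.6 66.7 91.9] 458
sjar c [ 637.9 -446.1] size [67.4 67.2] longdir deg 82.8 z [ 34.   95.7 103.3] 610
smalljar c [625.5 419.3] size [140.   75.3] longdir deg 25.7 z [23.2 56.5 72.4] 400
box c [ 322.9 -211. ] size [72.6 87.8] longdir deg 175.6 z [27.1 33.  38.7] 744
```

View pics/crop1.png

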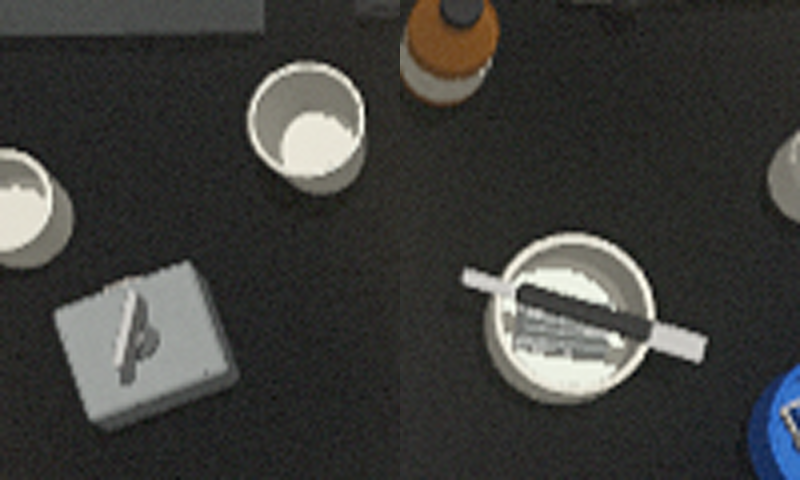

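The crops show three things:
- **Dish:** white, with slides and the spatula on it, at full-picture pixel (362,220). The black handle is in the middle.
- **Timer:** the key wing runs from about (163,202) to (160,225).
- **Containers near the timer:** only the crock and the small jar.

Next I'll refine the spatula and key measurements and check the lids in a crop.

```bash
cat >> h.py <<'E'
def plan(wps,xyz=None,yaw=None):
    """wps: list of (x,y,z mm, tool-y angle deg or None). prints n rows + constant row (roll first/with z)."""
    s=arm.observe();R=s["tool_rot"];p=np.array(s["eef_pos"])*1000 if xyz is None else np.array(xyz,float)
    a=np.degrees(np.arctan2(R[1,1],R[0,1])) if yaw is None else yaw
    for w in wps:
        t=np.array(w[:3],float);b=a if w[3] is None else w[3]
        roll=-np.radians((b-a+180)%360-180)/.12
        yv=np.array([np.cos(np.radians(a)),np.sin(np.radians(a))]);xv=np.array([-yv[1],yv[0]])  # z down: x = y cross z
        xv=np.cross([*yv,0],[0,0,-1])[:2]
        D=t-p;L=np.array([D[:2]@xv,D[:2]@yv,-D[2]])/20
        n=int(np.ceil(max(abs(L).max(),abs(roll))))
        print("to",w,"rows",n,"total",L.round(2),"roll",round(roll,2),"| row",(L/max(n,1)).round(3),round(roll/max(n,1),3))
        p,a=t,b
E
python3 - <<'E'
from h import *
d=np.load("top0.npy");W=cloud(d,"top");Z=W[...,2];p=cv2.imread("pics/top0.png")
# spatula extent
m=win(W,364,220,40)&(Z>.066)
ax=np.array([np.cos(np.radians(71.3)),np.sin(np.radians(71.3))]);q=W[...,:2]-[.5298,-.2547]
s=q@ax;t=q@np.array([-ax[1],ax[0]])
mm=m&(abs(t)<.010);print("along",np.sort(s[mm])[[0,3,-4,-1]],rect(W,m&(abs(t)<.012)&(abs(s)>.066)))
for lo in(.09,.1,.105):
    k=win(W,163,214,18)&(Z>lo)&(Z<.13);print("key",*rect(W,k)); 
    v,u=np.where(k);print(u.min(),u.max(),v.min(),v.max())
k=win(W,166,215,30)&(Z>.057)&(Z<.063);print("box",*rect(W,k))
m=win(W,362,220,24)&(Z>.062)&(Z<.074)&(p.max(2)>150)
(c,r)=cv2.minEnclosingCircle((W[m][:,:2]*1000).astype(np.float32));print("dish",c,r)
m=win(W,270,177,26)&(Z>.011)&(Z<.019)
print("lid",cv2.minEnclosingCircle((W[m][:,:2]*1000).astype(np.float32)))
plan([(154,606,210,-18.7),(500,200,210,None),(530,-255,210,None),(530,-255,120,None)])
a=cv2.resize(p[130:240,230:310],None,fx=5,fy=5);b=cv2.resize(p[235:345,170:250],None,fx=5,fy=5)
cv2.imwrite("pics/lids.png",np.hstack([a,b]))
E
```

```text
along [-0.09288406 -0.09035882  0.08538331  0.08834582] ('c', array([ 530.6, -257.4]), 'size', array([181.3,  19. ]), 'longdir deg', np.float32(70.8), 'z', array([66.8, 71.2, 77. ]), 82)
key c [548.2 330.6] size [11.1 53.8] longdir deg 168.7 z [ 91.7 109.7 114.6] 92
158 165 203 222
key c [548.5 330.5] size [11.1 53.1] longdir deg 168.7 z [101.8 111.1 115.6] 72
158 164 203 221
key c [548.6 330.8] size [10.7 53.1] longdir deg 169.9 z [105.9 111.7 116.4] 63
158 164 203 221
box c [576.6 340.7] size [149.1 110. ] longdir deg 19.7 z [57.3 59.8 62.4] 573
dish (530.334228515625, -245.27012634277344) 72.72650909423828
lid ((666.495849609375, 11.658053398132324), 84.26042938232422)
to (154, 606, 210, -18.7) rows 14 total [-0.    0.02  0.03] roll 13.74 | row [-0.     0.002  0.002] 0.981
to (500, 200, 210, None) rows 23 total [-13.68  22.9   -0.  ] roll -0.0 | row [-0.595  0.995 -0.   ] -0.0
to (530, -255, 210, None) rows 22 total [-21.07   8.71  -0.  ] roll -0.0 | row [-0.958  0.396 -0.   ] -0.0
to (530, -255, 120, None) rows 5 total [0.  0.  4.5] roll -0.0 | row [0.  0.  0.9] -0.0
```

View pics/lids.png

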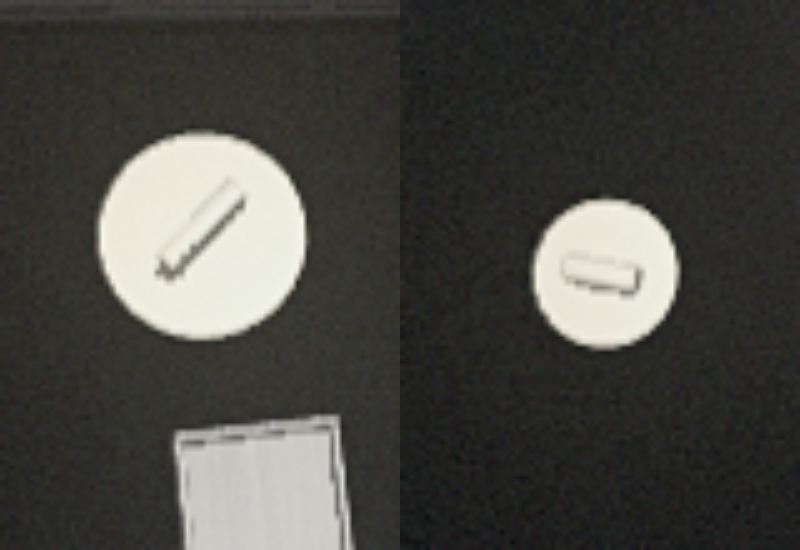

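The left crop (270,177) is about 125 mm across with a 65 mm handle, so it is the lid that fits. The right one (210,290) is 86 mm with a 44 mm handle, so it is too small. Now I'll move to the spatula.

Emit:
play_rows --pt "0 0 0" --pt "0 0 0" --pt "0 0 0" --pt "0 0 0" --pt "0 0 0" --pt "0 0 0" --pt "0 0 0" --pt "0 0 0" --pt "0 0 0" --pt "0 0 0" --pt "0 0 0" --pt "0 0 0" --pt "0 0 0" --pt "0 0 0" --roll '[1,1,1,1,1,1,1,1,1,1,1,1,1,0.75]' --hand 0

```text
t: 1.85
eef_pos: [0.1538, 0.6056, 0.2107]
tool_rot: [[0.325, 0.946, -0.0], [0.946, -0.325, -0.001], [-0.001, -0.0, -1.0]]
ft_force: [0.2, 0.1, -0.5]
opening: 0.0428
grip_force: 0.0
```

Emit:
play_rows --pt "-0.6 1 0" --pt "-0.6 1 0" --pt "-0.6 1 0" --pt "-0.6 1 0" --pt "-0.6 1 0" --pt "-0.6 1 0" --pt "-0.6 1 0" --pt "-0.6 1 0" --pt "-0.6 1 0" --pt "-0.6 1 0" --pt "-0.6 1 0" --pt "-0.6 1 0" --pt "-0.6 1 0" --pt "-0.6 1 0" --pt "-0.6 1 0" --pt "-0.6 1 0" --pt "-0.6 1 0" --pt "-0.6 1 0" --pt "-0.6 1 0" --pt "-0.6 1 0" --roll '[0,0,0,0,0,0,0,0,0,0,0,0,0,0,0,0,0,0,0,0]'

```text
t: 4.35
eef_pos: [0.4558, 0.248, 0.2112]
tool_rot: [[0.322, 0.947, 0.0], [0.947, -0.322, 0.0], [0.0, 0.0, -1.0]]
ft_force: [0.0, 0.9, 0.3]
opening: 0.0428
grip_force: 0.0
```

Emit:
play_rows --pt "-0.6 1 0" --pt "-0.6 1 0" --pt "-0.6 1 0" --pt "-1 0.4 0" --pt "-1 0.4 0" --pt "-1 0.4 0" --pt "-1 0.4 0" --pt "-1 0.4 0" --pt "-1 0.4 0" --pt "-1 0.4 0" --pt "-1 0.4 0" --pt "-1 0.4 0" --pt "-1 0.4 0" --pt "-1 0.4 0" --pt "-1 0.4 0" --pt "-1 0.4 0" --pt "-1 0.4 0" --pt "-1 0.4 0" --pt "-1 0.4 0" --roll '[0,0,0,0,0,0,0,0,0,0,0,0,0,0,0,0,0,0,0]'

```text
t: 6.72
eef_pos: [0.518, -0.1494, 0.2112]
tool_rot: [[0.322, 0.947, 0.0], [0.947, -0.322, -0.0], [0.0, 0.0, -1.0]]
ft_force: [0.2, 0.3, 0.7]
opening: 0.0426
grip_force: 0.0
```

Run:
```python
from h import *
plan([(529.5,-257,110,-18.9),(529.5,-257,70,None)])
s=arm.observe();print(s["t"],s["eef_pos"],s["tool_rot"].round(4) if hasattr(s["tool_rot"],"round") else s["tool_rot"],s["opening"],s["ft_force"])
```

```text
to (529.5, -257, 110, -18.9) rows 6 total [-4.91  2.28  5.06] roll 0.01 | row [-0.818  0.38   0.843] 0.002
to (529.5, -257, 70, None) rows 2 total [0. 0. 2.] roll -0.0 | row [0. 0. 1.] -0.0
6.725 [ 0.51803041 -0.14938334  0.2112156 ] [[ 3.224e-01  9.466e-01  3.000e-04]
 [ 9.466e-01 -3.224e-01 -0.000e+00]
 [ 1.000e-04  3.000e-04 -1.000e+00]] 0.04255787925340343 [0.219142   0.34621535 0.6714951 ]
```

Emit:
play_rows --pt "-0.8 0.4 0.8" --pt "-0.8 0.4 0.8" --pt "-0.8 0.4 0.8" --pt "-0.8 0.4 0.8" --pt "-0.8 0.4 0.8" --pt "-0.8 0.2 0.8" --pt "0 0 0" --pt "0 0 0" --pt "0 0 0" --roll '[0,0,0,0,0,0,0,0,0]'

```text
t: 7.85
eef_pos: [0.5295, -0.2525, 0.1158]
tool_rot: [[0.322, 0.947, 0.001], [0.947, -0.322, -0.0], [-0.0, 0.001, -1.0]]
ft_force: [0.7, -0.2, 0.6]
opening: 0.0425
grip_force: 0.0
```

Run:
```python
from h import *
plan([(529.5,-257,69,-18.9)])
p,d=arm.grab_frame("side");cv2.imwrite("pics/s1.png",cv2.resize(p[180:360,220:440],None,fx=3,fy=3))
```

```text
to (529.5, -257, 69, -18.9) rows 3 total [-0.21  0.07  2.34] roll 0.02 | row [-0.071  0.023  0.779] 0.007
```

View pics/s1.png

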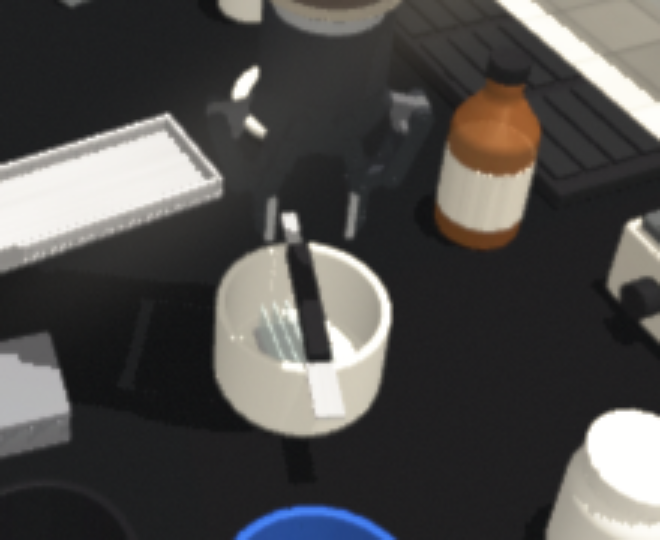

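The open fingers, with pads near (270,218) and (352,215) in the crop, straddle the handle over the dish. I'll go down and grip.

Emit:
play_rows --pt "-0.1 0.05 0.8" --pt "-0.1 0 0.8" --pt "0 0 0.7" --pt "0 0 0" --roll '[0,0,0,0]'

```text
t: 8.4
eef_pos: [0.5283, -0.2567, 0.0674]
tool_rot: [[0.322, 0.947, -0.002], [0.947, -0.322, 0.002], [0.001, -0.003, -1.0]]
ft_force: [1.1, -0.4, 0.4]
opening: 0.0427
grip_force: 0.0
```

Emit:
play_rows --pt "0 0 0" --pt "0 0 0" --pt "0 0 0" --pt "0 0 0" --pt "0 0 0" --roll '[0,0,0,0,0]' --hand -1

```text
t: 9.02
eef_pos: [0.5289, -0.2571, 0.0692]
tool_rot: [[0.322, 0.947, 0.0], [0.947, -0.322, 0.0], [0.0, 0.0, -1.0]]
ft_force: [-0.2, 0.8, -0.7]
opening: 0.0
grip_force: 0.0
```

Emit:
play_rows --pt "0 0 -0.5" --pt "0 0 -1" --pt "0 0 -1" --pt "0 0 -1" --pt "0 0 0" --pt "0 0 0" --roll '[0,0,0,0,0,0]'

```text
t: 9.78
eef_pos: [0.5287, -0.2569, 0.1387]
tool_rot: [[0.322, 0.947, -0.0], [0.947, -0.322, 0.0], [0.0, -0.0, -1.0]]
ft_force: [-0.6, -0.0, 0.1]
opening: 0.0003
grip_force: 0.0
```

Run:
```python
from h import *
a=np.array(arm.observe()["eef_pos"])*1000
plan([(*a[:2],100,-84.5),(437,-21,100,None)])
d=arm.grab_frame("top")[1]; W=cloud(d,"top");Z=W[...,2]
m=win(W,364,220,60)&(Z>.11-.02)&(Z<.155)
ax=np.array([np.cos(np.radians(71.1)),np.sin(np.radians(71.1))]);q=W[...,:2]-a[:2]/1000
s=q@ax;t=q@np.array([-ax[1],ax[0]]);mm=m&(abs(t)<.012)
S=np.sort(s[mm]);print(S[[0,2,-3,-1]],[(lo,np.nanmedian(Z[mm&(s>lo)&(s<lo+.02)])) for lo in(-.09,-.07,.05,.07)])
```

```text
to (np.float64(528.661697407175), np.float64(-256.89800626905816), 100, -84.5) rows 10 total [0.   0.   1.93] roll 9.56 | row [0.    0.    0.193] 0.956
to (437, -21, 100, None) rows 13 total [ -3.43 -12.18  -0.  ] roll -0.0 | row [-0.264 -0.937 -0.   ] -0.0Traceback (most recent call last):
  File "<stdin>", line 8, in <module>
IndexError: index 0 is out of bounds for axis 0 with size 0
```

The grip missed, since the opening went to 0. Checking where the spatula is now.

Run:
```python
from h import *
p,d=arm.grab_frame("top");q,e=arm.grab_frame("side")
cv2.imwrite("pics/m2.png",np.hstack([cv2.resize(p[160:280,310:420],None,fx=3.5,fy=3.5),cv2.resize(q[210:360,260:390],None,height:=None,fx=2.8,fy=2.8)[:420]]))
W=cloud(d,"top");Z=W[...,2];g=p.max(2)
m=win(W,364,220,30)&(Z>.06)&(Z<.1)&(g<80);print(rect(W,m))
V=cloud(e,"side");m=np.hypot(V[...,0]-.53,V[...,1]+.25)<.1
m&=(V[...,2]>.074)&(V[...,2]<.1)&(q.max(2)<90);print(rect(V,m))
```

```text
('c', array([0., 0.]), 'size', array([0., 0.]), 'longdir deg', np.float32(0.0), 'z', np.float64(nan), 0)
('c', array([ 531.1, -258.4]), 'size', array([101.1,  15. ]), 'longdir deg', np.float32(71.7), 'z', array([78.9, 84.9, 86.7]), 312)
  return np.nanmean(a, axis, out=out, keepdims=keepdims)
```

View pics/m2.png

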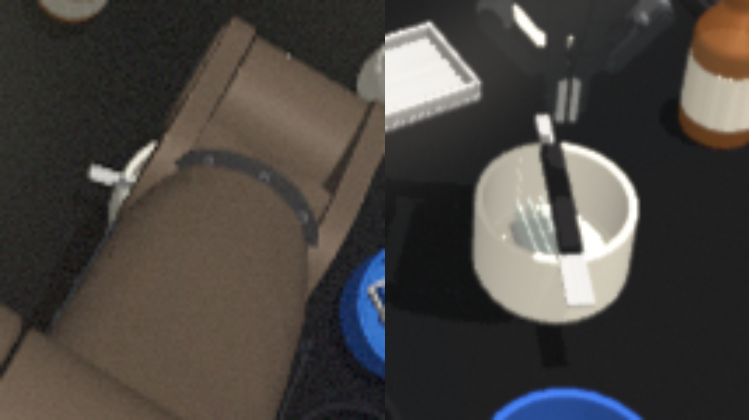

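The spatula is undisturbed, so I'll check where the fingertips really are against the reported TCP.

Run:
```python
from h import *
q,e=arm.grab_frame("side");V=cloud(e,"side")
c=arm.get_calibration("side");X=np.array(arm.observe()["eef_pos"]);k=c["R"]@X+c["t"];k=c["mtx"]@k/k[2];print("TCP px",k[:2],arm.observe()["tool_rot"][:,2])
m=np.hypot(V[...,0]-X[0],V[...,1]-X[1])<.12
m&=(V[...,2]>.105)&(V[...,2]<.30)
for lo in range(105,260,10):
    n=m&(V[...,2]>lo/1e3)&(V[...,2]<(lo+10)/1e3)
    if n.sum():print(lo,n.sum(),np.median(V[n],axis=0).round(4),V[n].min(0).round(3),V[n].max(0).round(3))
```

```text
TCP px [322.78801791 258.26366007] [-9.37451760e-04  6.89538799e-04 -9.99999323e-01]
155 5 [ 0.5238 -0.2668  0.1636] [ 0.521 -0.267  0.16 ] [ 0.53  -0.257  0.165]
165 58 [ 0.5236 -0.2658  0.1708] [ 0.512 -0.269  0.165] [ 0.538 -0.257  0.175]
175 63 [ 0.5227 -0.2658  0.1806] [ 0.513 -0.27   0.175] [ 0.539 -0.25   0.185]
185 62 [ 0.5229 -0.266   0.1897] [ 0.513 -0.269  0.185] [ 0.538 -0.249  0.195]
195 65 [ 0.527  -0.2657  0.2008] [ 0.499 -0.272  0.195] [ 0.546 -0.247  0.205]
205 196 [ 0.5286 -0.2649  0.211 ] [ 0.491 -0.28   0.205] [ 0.562 -0.24   0.215]
215 216 [ 0.5304 -0.2604  0.2185] [ 0.482 -0.282  0.215] [ 0.565 -0.237  0.225]
225 216 [ 0.5294 -0.2688  0.2302] [ 0.475 -0.285  0.225] [ 0.575 -0.236  0.235]
235 230 [ 0.5272 -0.2694  0.24  ] [ 0.468 -0.286  0.235] [ 0.58  -0.247  0.245]
245 372 [ 0.5208 -0.268   0.2504] [ 0.467 -0.289  0.245] [ 0.589 -0.227  0.255]
255 280 [ 0.5204 -0.2694  0.26  ] [ 0.472 -0.282  0.255] [ 0.583 -0.236  0.265]
```

The camera puts the fingertips at about z = 0.161 while the reported TCP is 0.139. So the real tips sit about 22 mm above the reported TCP. I'll measure the offset more precisely, including laterally.

```bash
cat > tip.py <<'E'
from h import *
def tip():
    E=[]
    s=arm.observe();X=np.array(s["eef_pos"]);R=np.array(s["tool_rot"])
    for n in range(3):
        q,e=arm.grab_frame("side");V=cloud(e,"side");E.append((V-X)@R)
    T=np.nanmedian(E,0)*1000
    m=(abs(T[...,0])<25)&(abs(T[...,1])<30)&(T[...,2]>-60)&(T[...,2]<40)
    m&=T[...,2]<-5
    n=m&(T[...,2]>-50)
    y=np.sort(T[n][:,1]);x=np.sort(T[n][:,0]);z=np.sort(T[n][:,2])
    print("n",n.sum(),"x",np.percentile(x,[2,25,50,75,98]).round(1),"y",np.percentile(y,[2,50,98]).round(1),"z max",z[[-1,-3,-6,-10]].round(1))
    v,u=np.where(n);print("px",u.min(),u.max(),v.min(),v.max(),"grey below tip")
    c=arm.get_calibration("side")
    for off in(0,-20,-25):
        P=X+R@np.array([-.009,0,off/1000]);k=c["R"]@P+c["t"];k=c["mtx"]@k/k[2];print(off,k[:2].round(1))
tip()
E
python3 tip.py
```

```text
n 149 x [-12.  -10.9  -8.9  -6.6  -1. ] y [-14.3  -2.5  12.3] z max [-23.5 -25.9 -27.  -27.5]
px 317 332 238 252 grey below tip
0 [323.5 261.5]
-20 [324.3 253.8]
-25 [324.5 251.8]
```

The offset is about 23 mm along the tool only, with no lateral part. I'll re-open and go down with that correction: TCP 48 puts the tips at about 71.

Emit:
play_rows --pt "0 0.05 0" --pt "0 0 0" --pt "0 0 0.9" --pt "0 0 0.9" --pt "0 0 0.9" --pt "0 0 0.9" --pt "0 0 0.5" --pt "0 0 0.43" --pt "0 0 0" --roll '[0,0,0,0,0,0,0,0,0]' --hand 0

```text
t: 11.25
eef_pos: [0.5298, -0.2573, 0.0482]
tool_rot: [[0.322, 0.947, -0.0], [0.947, -0.322, 0.0], [0.0, -0.001, -1.0]]
ft_force: [-0.5, -1.1, -0.2]
opening: 0.0425
grip_force: 0.0
```

Emit:
play_rows --pt "0 0 0" --pt "0 0 0" --pt "0 0 0" --pt "0 0 0" --pt "0 0 0" --roll '[0,0,0,0,0]' --hand -1

```text
t: 11.88
eef_pos: [0.5302, -0.2576, 0.0492]
tool_rot: [[0.322, 0.947, 0.001], [0.947, -0.322, -0.001], [-0.0, 0.001, -1.0]]
ft_force: [0.0, 0.6, 7.4]
opening: 0.0144
grip_force: 60.6
```

Emit:
play_rows --pt "0 0 -0.5" --pt "0 0 -1" --pt "0 0 -1" --pt "0 0 -1" --pt "0 0 0" --pt "0 0 0" --pt "0 0 0" --pt "0 0 0" --pt "0 0 0" --pt "0 0 0" --pt "0 0 0" --pt "0 0 0" --pt "0 0 0" --roll '[0,0,0,0.96,0.95,0.95,0.95,0.95,0.95,0.95,0.95,0.95,0.95]'

```text
t: 13.5
eef_pos: [0.5298, -0.2573, 0.119]
tool_rot: [[0.995, 0.098, 0.0], [0.098, -0.995, 0.0], [0.0, -0.0, -1.0]]
ft_force: [-0.1, 0.5, 0.1]
opening: 0.0144
grip_force: 59.9
```

Run:
```python
from h import *
s=arm.observe();print(s["t"],s["opening"],s["grip_force"],s["eef_pos"])
plan([(437,-21,118,-84.5)])
```

```text
13.5 0.014426527036156793 59.881078004837036 [ 0.52980341 -0.25730256  0.11895006]
to (437, -21, 118, -84.5) rows 13 total [ -3.46 -12.21   0.05] roll 0.02 | row [-0.266 -0.939  0.004] 0.001
```

Emit:
play_rows --pt "-0.27 -0.94 0" --pt "-0.27 -0.94 0" --pt "-0.27 -0.94 0" --pt "-0.27 -0.94 0" --pt "-0.27 -0.94 0" --pt "-0.27 -0.94 0" --pt "-0.27 -0.94 0" --pt "-0.27 -0.94 0" --pt "-0.27 -0.94 0" --pt "-0.27 -0.94 0" --pt "-0.27 -0.94 0" --pt "-0.27 -0.94 0" --pt "-0.22 -0.94 0" --pt "0 0 0" --pt "0 0 0" --roll '[0,0,0,0,0,0,0,0,0,0,0,0,0,0,0]'

```text
t: 15.38
eef_pos: [0.4365, -0.0213, 0.1186]
tool_rot: [[0.995, 0.102, 0.0], [0.102, -0.995, -0.0], [0.0, 0.0, -1.0]]
ft_force: [0.2, -0.2, -0.3]
opening: 0.0145
grip_force: 59.9
```

Run:
```python
from h import *
plan([(437,-21,-14,-84.5)])
q,e=arm.grab_frame("side");cv2.imwrite("pics/s3.png",cv2.resize(q[160:300,160:340],None,fx=3,fy=3))
V=cloud(e,"side");m=(V[...,2]>.04)&(V[...,2]<.13)&(abs(V[...,0]-.437)<.12)&(abs(V[...,1]+.021)<.03)
for lo in np.arange(.34,.54,.02):
    n=m&(V[...,0]>lo)&(V[...,0]<lo+.02)
    if n.sum()>2:print(round(lo,2),n.sum(),np.percentile(V[n][:,2],[5,50]).round(3),np.median(V[n][:,1]).round(3))
```

```text
to (437, -21, -14, -84.5) rows 7 total [ 0.03 -0.01  6.63] roll 0.05 | row [ 0.004 -0.002  0.947] 0.007
```

View pics/s3.png

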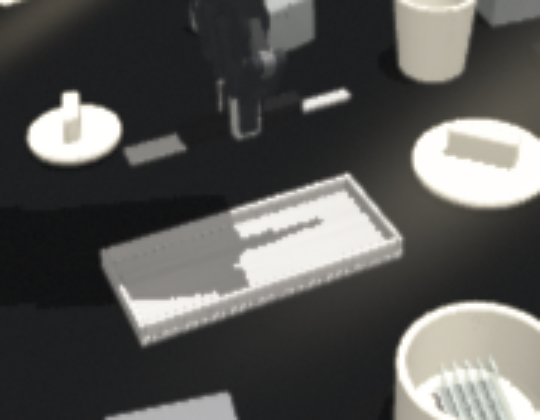

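The spatula is level and lined up over the tray, with its blades at (155,150) and (327,100) in the crop. Lowering it.

Emit:
play_rows --pt "0 0 0.8" --pt "0 0 1" --pt "0 0 1" --pt "0 0 1" --pt "0 0 1" --pt "0 0 1" --pt "0 0 0.5" --pt "0 0 0.2" --pt "0 0 0.1" --pt "0 0 0" --pt "0 0 0" --roll '[0,0,0,0,0,0,0,0,0,0,0]'

```text
t: 16.8
eef_pos: [0.4364, -0.0212, -0.0132]
tool_rot: [[0.995, 0.102, 0.001], [0.102, -0.995, -0.0], [0.001, 0.0, -1.0]]
ft_force: [0.2, 0.3, -1.2]
opening: 0.0147
grip_force: 59.9
```

Emit:
play_rows --pt "0 0 0.05" --pt "0 0 0.05" --pt "0 0 0" --pt "0 0 0" --roll '[0,0,0,0]'

```text
t: 17.3
eef_pos: [0.4364, -0.0212, -0.0148]
tool_rot: [[0.995, 0.101, 0.001], [0.101, -0.995, -0.0], [0.001, 0.0, -1.0]]
ft_force: [-1.4, 0.1, 15.6]
opening: 0.0145
grip_force: 69.4
```

Contact at 15 N. I'll release with a partial opening and lift while rolling toward the lid.

Emit:
play_rows --pt "0 0 0" --pt "0 0 0" --pt "0 0 0" --pt "0 0 0" --pt "0 0 -0.5" --pt "0 0 -1" --pt "0 0 -1" --pt "0 0 -1" --pt "0 0 -1" --pt "0 0 -1" --pt "0 0 -1" --pt "0 0 -1" --pt "0 0 -0.5" --pt "0 0 0" --roll '[0,0,0,0,0,0,-1,-1,-1,-1,-1,-1,-1,-1]' --hand -0.2

```text
t: 19.05
eef_pos: [0.4363, -0.0212, 0.1459]
tool_rot: [[0.484, 0.875, 0.002], [0.875, -0.484, -0.0], [0.001, 0.002, -1.0]]
ft_force: [0.3, -0.4, -0.4]
opening: 0.034
grip_force: 0.0
```

Run:
```python
from h import *
q,e=arm.grab_frame("side");V=cloud(e,"side");g=q.max(2)
m=(abs(V[...,0]-.437)<.1)&(abs(V[...,1]+.021)<.035)&(V[...,2]>.011)&(V[...,2]<.03)&(g<90);print("spat",*rect(V,m))
m=(np.hypot(V[...,0]-.669,V[...,1]-.02)<.05)&(V[...,2]>.037)&(V[...,2]<.055);print("handle side",*rect(V,m))
m=(np.hypot(V[...,0]-.669,V[...,1]-.02)<.09)&(V[...,2]>.008)&(V[...,2]<.022);print("plate side",*rect(V,m))
m=(np.hypot(V[...,0]-.529,V[...,1]+.25)<.085)&(V[...,2]>.062)&(V[...,2]<.078);print("dish side",*rect(V,m))
s=arm.observe();print(s["t"],s["opening"])
plan([(669,20,100,45.7)])
cv2.imwrite("pics/s4.png",cv2.resize(q[160:330,160:380],None,fx=3,fy=3))
```

```text
spat c [434.6 -22.4] size [97.1 18.2] longdir deg 5.5 z [12.  19.2 21.6] 240
handle side c [671.8  17.9] size [18.5 64.5] longdir deg 138.3 z [37.8 45.3 48.4] 136
plate side c [672.2  17.8] size [125.9 125.2] longdir deg 35.5 z [14.2 17.4 19.7] 840
dish side c [ 531.4 -253.3] size [117. 116.] longdir deg 30.6 z [62.7 69.7 72.2] 689
19.1 0.034370234981637646
to (669, 20, 100, 45.7) rows 11 total [7.39 9.23 2.27] roll -10.81 | row [0.672 0.839 0.207] -0.983
```

View pics/s4.png

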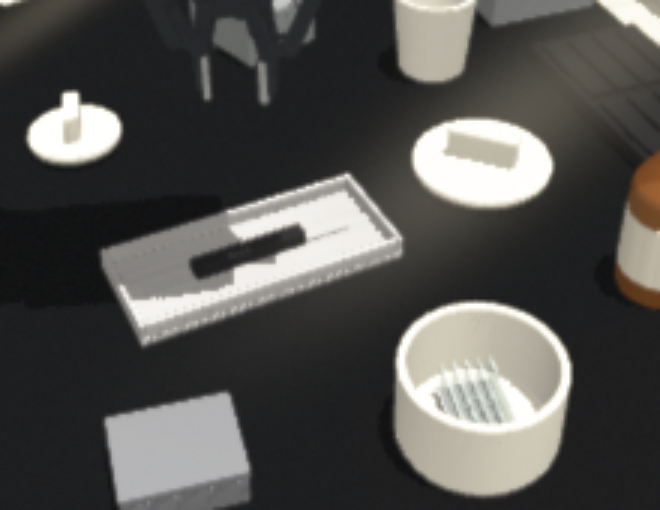

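The spatula lies flat in the tray, with its handle from (195,265) to (305,235) in the crop. The two cameras agree on the vector from lid to dish. Rolling now, then moving to the lid.

Emit:
play_rows --pt "0 0 0" --pt "0 0 0" --pt "0 0 0" --pt "0 0 0" --pt "0 0 0" --pt "0 0 0" --pt "0 0 0" --pt "0 0 0" --pt "0 0 0" --pt "0 0 0" --pt "0 0 0" --pt "0 0 0" --roll '[-1,-1,-1,-1,-1,-1,-1,-1,-1,-1,-0.92,0]'

```text
t: 20.6
eef_pos: [0.436, -0.0212, 0.1448]
tool_rot: [[-0.717, 0.697, 0.0], [0.697, 0.717, 0.0], [0.0, 0.0, -1.0]]
ft_force: [0.2, 0.1, 0.1]
opening: 0.0343
grip_force: 0.0
```

Run:
```python
from h import *
plan([(671,19,90,46.5),(671,19,1,46.5)])
```

```text
to (671, 19, 90, 46.5) rows 10 total [-7.02  9.63  2.74] roll -0.11 | row [-0.702  0.963  0.274] -0.011
to (671, 19, 1, 46.5) rows 5 total [0.   0.   4.45] roll -0.0 | row [0.   0.   0.89] -0.0
```

Emit:
play_rows --pt "-0.7 0.96 0.27" --pt "-0.7 0.96 0.27" --pt "-0.7 0.96 0.27" --pt "-0.7 0.96 0.27" --pt "-0.7 0.96 0.27" --pt "-0.7 0.96 0.27" --pt "-0.7 0.96 0.27" --pt "-0.7 0.96 0.27" --pt "-0.7 0.96 0.27" --pt "-0.7 0.96 0.27" --pt "0 0 0" --pt "0 0 0" --roll '[0,0,0,0,0,0,0,0,0,0,-0.11,0]'

```text
t: 22.1
eef_pos: [0.6695, 0.0192, 0.0905]
tool_rot: [[-0.726, 0.687, -0.001], [0.687, 0.726, 0.0], [0.001, -0.0, -1.0]]
ft_force: [-1.3, -0.0, -0.5]
opening: 0.0342
grip_force: 0.0
```

Run:
```python
from h import *
plan([(671,19,1,46.5)])
```

```text
to (671, 19, 1, 46.5) rows 5 total [-0.06  0.04  4.47] roll 0.01 | row [-0.012  0.009  0.895] 0.003
```

Emit:
play_rows --pt "-0.06 0.04 0.9" --pt "0 0 1" --pt "0 0 1" --pt "0 0 0.8" --pt "0 0 0.5" --pt "0 0 0.25" --pt "0 0 0" --roll '[0,0,0,0,0,0,0]'

```text
t: 22.98
eef_pos: [0.6719, 0.019, 0.0014]
tool_rot: [[-0.727, 0.686, 0.0], [0.686, 0.727, 0.0], [0.0, 0.0, -1.0]]
ft_force: [0.1, 0.6, 0.4]
opening: 0.0341
grip_force: 0.0
```

Emit:
play_rows --pt "0 0 0" --pt "0 0 0" --pt "0 0 0" --pt "0 0 0" --pt "0 0 0" --roll '[0,0,0,0,0]' --hand -1

```text
t: 23.6
eef_pos: [0.6723, 0.019, 0.0023]
tool_rot: [[-0.727, 0.686, 0.001], [0.686, 0.727, -0.0], [-0.001, 0.001, -1.0]]
ft_force: [-1.0, -0.4, 6.1]
opening: 0.0131
grip_force: 59.6
```

Emit:
play_rows --pt "0 0 -0.3" --pt "0 0 -0.8" --pt "0 0 -1" --pt "0 0 -1" --pt "0 0 -1" --pt "0 0 -1" --pt "0 0 -0.6" --pt "0 0 0" --pt "0 0 0" --roll '[0,0,0,0,0,0,0,0,0]'

```text
t: 24.72
eef_pos: [0.6714, 0.019, 0.1148]
tool_rot: [[-0.727, 0.686, -0.001], [0.686, 0.727, 0.0], [0.001, -0.001, -1.0]]
ft_force: [0.0, -1.2, -3.9]
opening: 0.0127
grip_force: 58.7
```

Run:
```python
from h import *
s=arm.observe();print(s["opening"],s["grip_force"],s["eef_pos"])
plan([(531,-252,118,None)])
```

```text
0.012728314481629257 58.685359954833984 [0.67141124 0.01901972 0.11484647]
to (531, -252, 118, None) rows 15 total [ -4.19 -14.67  -0.16] roll -0.0 | row [-0.28  -0.978 -0.011] -0.0
```

Lid held. Carrying it to above the dish at a slower start.

Emit:
play_rows --pt "-0.1 -0.4 0" --pt "-0.2 -0.7 0" --pt "-0.28 -0.98 0" --pt "-0.28 -0.98 0" --pt "-0.28 -0.98 0" --pt "-0.28 -0.98 0" --pt "-0.28 -0.98 0" --pt "-0.28 -0.98 0" --pt "-0.28 -0.98 0" --pt "-0.28 -0.98 0" --pt "-0.28 -0.98 0" --pt "-0.28 -0.98 0" --pt "-0.28 -0.98 0" --pt "-0.28 -0.98 0" --pt "-0.28 -0.98 0" --pt "-0.2 -0.6 0" --pt "-0.05 -0.23 0" --pt "0 0 0" --pt "0 0 0" --roll '[0,0,0,0,0,0,0,0,0,0,0,0,0,0,0,0,0,0,0]'

```text
t: 27.1
eef_pos: [0.5316, -0.2514, 0.1155]
tool_rot: [[-0.728, 0.686, 0.0], [0.686, 0.728, 0.0], [0.0, 0.0, -1.0]]
ft_force: [0.6, 0.5, -3.6]
opening: 0.013
grip_force: 58.6
```

Run:
```python
from h import *
q,e=arm.grab_frame("side");V=cloud(e,"side");g=q.max(2)
near=np.hypot(V[...,0]-.53,V[...,1]+.25)<.09
m=near&(V[...,2]>.104)&(V[...,2]<.145)&(g>120)
print("lid",*rect(V,m))
for lo in(.115,.118,.121,.124,.127,.13):
    n=m&(V[...,2]>lo)&(V[...,2]<lo+.003);print(lo,int(n.sum()),end=" ")
# plane fit of plate top
P=V[m&(V[...,2]>.122)&(V[...,2]<.138)];A=np.c_[P[:,:2]-P[:,:2].mean(0),np.ones(len(P))];print("\nplane",np.linalg.lstsq(A,P[:,2],rcond=None)[0])
m=near&(V[...,2]>.02)&(V[...,2]<.074);print("dish vis",*rect(V,m))
cv2.imwrite("pics/s5.png",cv2.resize(q[190:330,250:390],None,fx=4,fy=4));np.save("e5.npy",e)
s=arm.observe();print(s["eef_pos"],s["t"],s["opening"])
```

```text
lid c [ 530.9 -256. ] size [120.7 126.2] longdir deg 160.8 z [127.7 130.2 134.8] 1942
0.115 0 0.118 0 0.121 18 0.124 64 0.127 733 0.13 1011 
plane [0.00535352 0.01129589 0.13007405]
dish vis c [ 526.5 -261. ] size [100.4 117.4] longdir deg 148.4 z [22.6 43.  71.1] 1562
[ 0.53162691 -0.2514279   0.11546888] 27.15 0.013040886733911343
```

View pics/s5.png

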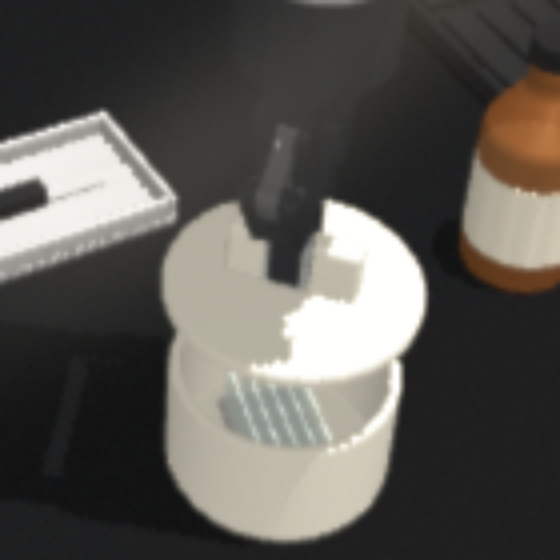

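The lid is held level above the dish. I'll compute the centring from circle fits of both in this same frame.

```bash
cat > cf.py <<'E'
from h import *
from scipy.optimize import least_squares
def fit(P,R,c0):
    f=lambda c:np.hypot(*(P-c[:2]).T)-(R if len(c)==2 else c[2])
    a=least_squares(f,c0,loss="soft_l1",f_scale=1.5);b=least_squares(f,[*c0,R],loss="soft_l1",f_scale=1.5)
    return a.x.round(1),b.x.round(1),round(np.abs(a.fun).mean(),2)
def outer(P,c):
    t=np.degrees(np.arctan2(P[:,1]-c[1],P[:,0]-c[0]))//6;r=np.hypot(*(P-c).T)
    return np.array([P[t==k][np.argmax(r[t==k])] for k in np.unique(t)])
def both(e,z0):
    V=cloud(e,"side")*1000;near=np.hypot(V[...,0]-530,V[...,1]+252)<85
    D=V[near&(V[...,2]>12)&(V[...,2]<58)];n=D.copy();cam=-1000*arm.get_calibration("side")["R"].T@arm.get_calibration("side")["t"]
    r=np.hypot(D[:,0]-530,D[:,1]+252);D=D[(r>53)&(r<66)&(((D[:,:2]-[530,-252])@(cam[:2]-[530,-252]))>0)]
    print("dish",len(D),*fit(D[:,:2],59,[530,-252]))
    L=V[near&(abs(V[...,2]-z0)<5)][:,:2];c=np.array([531.,-252])
    o=outer(L,c);r=np.hypot(*(o-c).T);o=o[(r>55)];print("lid",len(o),*fit(o,64,[531,-252]))
E
python3 - <<'E'
from cf import *
both(np.load("e5.npy"),130)
E
```

```text
dish 831 [ 532.4 -251.2] [ 532.3 -251.4   58.8] 0.52
lid 54 [ 531.4 -252.9] [ 531.3 -253.1   63.3] 0.73
```

The estimates agree to within about 2 mm, against 3.5 mm of play. Lowering gently with force checks.

Emit:
play_rows --pt "0 0.02 0.4" --pt "0 0.02 0.6" --pt "0 0 0.5" --pt "0 0 0.3" --pt "0 0 0.2" --pt "0 0 0.1" --pt "0 0 0.1" --pt "0 0 0.1" --pt "0 0 0" --roll '[0,0,0,0,0,0,0,0,0]'

```text
t: 28.28
eef_pos: [0.5319, -0.2513, 0.0694]
tool_rot: [[-0.727, 0.686, -0.0], [0.686, 0.727, 0.0], [0.0, 0.0, -1.0]]
ft_force: [0.7, -0.2, -3.4]
opening: 0.0129
grip_force: 58.6
```

No contact below the rim level, so the step is in the mouth.

Emit:
play_rows --pt "0 0 0.08" --pt "0 0 0.08" --pt "0 0 0.06" --pt "0 0 0" --pt "0 0 0" --roll '[0,0,0,0,0]'

```text
t: 28.9
eef_pos: [0.532, -0.2513, 0.0651]
tool_rot: [[-0.727, 0.686, 0.0], [0.686, 0.727, 0.0], [-0.0, 0.0, -1.0]]
ft_force: [-0.3, 0.0, -3.8]
opening: 0.0131
grip_force: 58.6
```

Emit:
play_rows --pt "0 0 0.05" --pt "0 0 0.05" --pt "0 0 0" --pt "0 0 0" --roll '[0,0,0,0]'

```text
t: 29.4
eef_pos: [0.5321, -0.2514, 0.0643]
tool_rot: [[-0.727, 0.686, 0.001], [0.686, 0.727, -0.0], [-0.001, 0.0, -1.0]]
ft_force: [-4.0, 1.8, 10.1]
opening: 0.0132
grip_force: 60.7
```

Contact is at TCP 64.3, exactly the seated height. Releasing and lifting.

Emit:
play_rows --pt "0 0 0" --pt "0 0 0" --pt "0 0 0" --pt "0 0 0" --pt "0 0 -0.3" --pt "0 0 -0.8" --pt "0 0 -1" --pt "0 0 -1" --pt "0 0 -1" --pt "0 0 -1" --pt "0 0 -1" --pt "0 0 -1" --pt "0 0 0" --roll '[0,0,0,0,0,0,0,0,0,0,0,0,0]' --hand -0.2

```text
t: 31.02
eef_pos: [0.5324, -0.2516, 0.2073]
tool_rot: [[-0.727, 0.686, 0.003], [0.686, 0.727, -0.002], [-0.004, 0.001, -1.0]]
ft_force: [0.2, -0.1, 0.4]
opening: 0.0341
grip_force: 0.0
```

Run:
```python
from cf import *
q,e=arm.grab_frame("side");both(e,78)
V=cloud(e,"side");m=(np.hypot(V[...,0]-.532,V[...,1]+.252)<.06)&(V[...,2]>.07)&(V[...,2]<.086)
P=V[m];A=np.c_[P[:,:2]-P[:,:2].mean(0),np.ones(len(P))];print("plane",np.linalg.lstsq(A,P[:,2],rcond=None)[0])
# key by side camera
for lo in(.085,.1):
    k=(np.hypot(V[...,0]-.548,V[...,1]-.331)<.045)&(V[...,2]>lo)&(V[...,2]<.125);print("key",*rect(V,k))
plan([(548,330,190,79)])
print(arm.observe()["t"],arm.observe()["joint_pos"])
cv2.imwrite("pics/s6.png",np.hstack([cv2.resize(q[200:320,250:390],None,fx=2.8,fy=2.8),cv2.resize(q[120:240,180:320],None,fx=2.8,fy=2.8)]))
```

```text
dish 827 [ 532.4 -251.2] [ 532.2 -251.5   58.7] 0.55
lid 60 [ 531.7 -253. ] [ 531.6 -253.1   63.2] 0.85
plane [0.00029952 0.00271967 0.07924193]
key c [551.2 328.3] size [13.5 54.6] longdir deg 169.1 z [ 86.4 101.3 114.1] 165
key c [551.5 328.3] size [13.3 54.1] longdir deg 169.8 z [100.8 108.4 114.5] 92
to (548, 330, 190, 79) rows 22 total [19.37 21.69  0.8 ] roll -4.7 | row [0.88  0.986 0.036] -0.214
31.075 [-5.53669942e-01  4.43309078e-01  1.65876761e+00  1.08322784e-04
  1.03781040e+00 -1.36813049e+00]
```

View pics/s6.png

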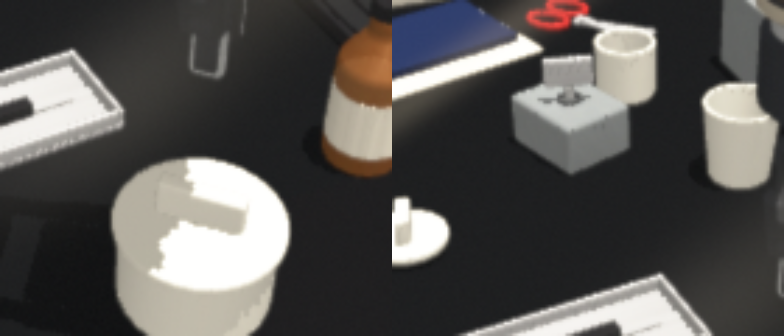

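The lid sits level with its plate top at 78–79 mm, centred within 2 mm. The key wing is at about (549.5, 329.5) with direction 169.5°. Moving to the timer.

Emit:
play_rows --pt "0.88 0.99 0" --pt "0.88 0.99 0" --pt "0.88 0.99 0" --pt "0.88 0.99 0" --pt "0.88 0.99 0" --pt "0.88 0.99 0" --pt "0.88 0.99 0" --pt "0.88 0.99 0" --pt "0.88 0.99 0" --pt "0.88 0.99 0" --pt "0.88 0.99 0" --pt "0.88 0.99 0" --pt "0.88 0.99 0" --pt "0.88 0.99 0" --pt "0.88 0.99 0" --pt "0.88 0.99 0" --pt "0.88 0.99 0" --pt "0.88 0.99 0" --pt "0.88 0.99 0" --pt "0.88 0.99 0" --roll '[0,0,0,0,0,0,0,0,0,0,0,0,0,0,0,0,0,0,0,0]'

```text
t: 33.58
eef_pos: [0.5473, 0.279, 0.2042]
tool_rot: [[-0.727, 0.686, -0.001], [0.686, 0.727, -0.0], [0.001, -0.001, -1.0]]
ft_force: [0.3, 0.8, -0.1]
opening: 0.0338
grip_force: 0.0
```

Emit:
play_rows --pt "0.88 0.99 0" --pt "0.8 0.9 0" --pt "0 0 0" --pt "0 0 0" --pt "0 0 0.5" --pt "0 0 0.5" --pt "0 0 0.5" --pt "0 0 0" --pt "0 0 0" --roll '[0,0,-0.8,-1,-1,-1,-1,0,0]'

```text
t: 34.7
eef_pos: [0.5493, 0.329, 0.1753]
tool_rot: [[-0.983, 0.182, 0.0], [0.182, 0.983, 0.0], [-0.0, 0.0, -1.0]]
ft_force: [-0.5, -0.4, 0.2]
opening: 0.0342
grip_force: 0.0
```

Run:
```python
from h import *
plan([(549.5,329.5,61,79.5)])
```

```text
to (549.5, 329.5, 61, 79.5) rows 6 total [-0.    0.03  5.71] roll 0.0 | row [-0.001  0.005  0.952] 0.0
```

Emit:
play_rows --pt "0 0 0.7" --pt "0 0 1" --pt "0 0 1" --pt "0 0 1" --pt "0 0 1" --pt "0 0 0.7" --pt "0 0 0.3" --pt "0 0 0" --roll '[0,0,0,0,0,0,0,0]'

```text
t: 35.7
eef_pos: [0.5492, 0.3288, 0.061]
tool_rot: [[-0.984, 0.18, -0.0], [0.18, 0.984, 0.0], [0.0, 0.0, -1.0]]
ft_force: [0.4, -0.3, -0.5]
opening: 0.0345
grip_force: 0.0
```

Emit:
play_rows --pt "0 0 0" --pt "0 0 0" --pt "0 0 0" --pt "0 0 0" --pt "0 0 0" --roll '[0,0,0,0,0]' --hand -1

```text
t: 36.33
eef_pos: [0.5498, 0.3306, 0.0621]
tool_rot: [[-0.984, 0.179, 0.003], [0.179, 0.984, 0.003], [-0.002, 0.003, -1.0]]
ft_force: [0.5, 9.8, -0.3]
opening: 0.0082
grip_force: 60.8
```

```bash
cat > st.py <<'E'
from h import *
s=arm.observe();R=np.array(s["tool_rot"]);print(s["t"],"y ang",np.degrees(np.arctan2(R[1,1],R[0,1])).round(2),"j6",np.round(s["joint_pos"][5],3),"torq",np.round(s["wrist_torque"],2),"F",np.round(s["ft_force"],1),"open",s["opening"],s["grip_force"],np.round(s["eef_pos"],4))
E
python3 st.py
```

```text
36.325 y ang 79.67 j6 -0.954 torq [ 1.42 -0.03  0.  ] F [ 0.5  9.8 -0.3] open 0.008249833865693217 60.773996114730835 [0.5498 0.3306 0.0621]
```

Gripped. I'll shift slightly to take off the 10 N side load, then wind clockwise (positive roll).

Emit:
play_rows --pt "0 0.1 0" --pt "0 0 0" --pt "0 0 0" --pt "0 0 0" --pt "0 0 0" --pt "0 0 0" --roll '[0,0,0.5,0.5,0.5,0]'

```text
t: 37.08
eef_pos: [0.5499, 0.3312, 0.062]
tool_rot: [[-0.936, 0.352, 0.001], [0.352, 0.936, 0.001], [-0.001, 0.001, -1.0]]
ft_force: [-1.5, 2.4, 6.4]
opening: 0.008
grip_force: 61.9
```

```bash
python3 st.py
```

```text
37.075 y ang 69.37 j6 -0.772 torq [ 0.08  0.16 -0.09] F [-1.5  2.4  6.4] open 0.008033986218691341 61.91309094429016 [0.5499 0.3312 0.062 ]
```

Turning well. Winding on.

Emit:
play_rows --pt "0 0 0" --pt "0 0 0" --pt "0 0 0" --pt "0 0 0" --pt "0 0 0" --pt "0 0 0" --pt "0 0 0" --pt "0 0 0" --pt "0 0 0" --pt "0 0 0" --pt "0 0 0" --roll '[0.9,0.9,0.9,0.9,0.9,0.9,0.9,0.9,0.9,0.9,0]'

```text
t: 38.45
eef_pos: [0.552, 0.333, 0.0621]
tool_rot: [[-0.13, 0.992, 0.006], [0.992, 0.13, 0.004], [0.004, 0.007, -1.0]]
ft_force: [9.3, 12.8, -1.5]
opening: 0.008
grip_force: 60.7
```

```bash
python3 st.py
```

```text
38.45 y ang 7.45 j6 0.309 torq [ 1.99 -1.12 -0.  ] F [ 9.3 12.8 -1.5] open 0.008030101876817608 60.67160367965698 [0.552  0.333  0.0621]
```

Emit:
play_rows --pt "0.12 0.1 0" --pt "0 0 0" --pt "0 0 0" --pt "0 0 0" --pt "0 0 0" --pt "0 0 0" --pt "0 0 0" --pt "0 0 0" --roll '[0,0.9,0.9,0.9,0.9,0.9,0.9,0]'

```text
t: 39.45
eef_pos: [0.5537, 0.333, 0.0621]
tool_rot: [[0.495, 0.869, 0.005], [0.869, -0.495, 0.001], [0.003, 0.004, -1.0]]
ft_force: [10.5, -3.8, 1.8]
opening: 0.0079
grip_force: 61.3
```

```bash
python3 st.py
```

```text
39.45 y ang -29.69 j6 0.959 torq [-0.66 -1.39  0.  ] F [10.5 -3.8  1.8] open 0.007864506778694321 61.320844888687134 [0.5537 0.333  0.0621]
```

Emit:
play_rows --pt "0.03 0.08 0" --pt "0 0 0" --pt "0 0 0" --pt "0 0 0" --pt "0 0 0" --pt "0 0 0" --roll '[0,0.8,0.8,0.8,0.8,0]'

```text
t: 40.2
eef_pos: [0.5546, 0.3324, 0.062]
tool_rot: [[0.785, 0.62, 0.003], [0.62, -0.785, -0.0], [0.002, 0.002, -1.0]]
ft_force: [6.8, -6.8, 3.3]
opening: 0.0085
grip_force: 61.7
```

```bash
python3 st.py
```

```text
40.2 y ang -51.68 j6 1.342 torq [-0.91 -0.78 -0.05] F [ 6.8 -6.8  3.3] open 0.008477864493032512 61.74883425235748 [0.5546 0.3324 0.062 ]
```

Emit:
play_rows --pt "0 0 0" --pt "0 0 0" --pt "0 0 0" --roll '[0.6,0.6,0]'

```text
t: 40.58
eef_pos: [0.5548, 0.3321, 0.062]
tool_rot: [[0.865, 0.501, 0.003], [0.501, -0.865, -0.0], [0.003, 0.002, -1.0]]
ft_force: [8.6, -8.9, 4.3]
opening: 0.0081
grip_force: 61.7
```

```bash
python3 st.py
```

```text
40.575 y ang -59.9 j6 1.485 torq [-1.12 -1.   -0.02] F [ 8.6 -8.9  4.3] open 0.008068065248615829 61.709906458854675 [0.5548 0.3321 0.062 ]
```

Emit:
play_rows --pt "0 0 0" --pt "0 0 0" --pt "0 0 0" --roll '[0.6,0.6,0]'

```text
t: 40.95
eef_pos: [0.555, 0.3318, 0.062]
tool_rot: [[0.928, 0.372, 0.004], [0.372, -0.928, -0.001], [0.003, 0.002, -1.0]]
ft_force: [9.0, -10.9, 4.4]
opening: 0.0081
grip_force: 61.7
```

```bash
python3 st.py
```

```text
40.95 y ang -68.16 j6 1.629 torq [-1.56 -1.23  0.05] F [  9.  -10.9   4.4] open 0.008083459478042234 61.706222891807556 [0.555  0.3318 0.062 ]
```

Emit:
play_rows --pt "0.02 0.08 0" --pt "0 0 0" --pt "0 0 0" --pt "0 0 0" --roll '[0,0.6,0.6,0]'

```text
t: 41.45
eef_pos: [0.5553, 0.3314, 0.0621]
tool_rot: [[0.971, 0.238, 0.003], [0.238, -0.971, -0.0], [0.003, 0.001, -1.0]]
ft_force: [5.0, -5.6, 4.4]
opening: 0.0081
grip_force: 72.4
```

```bash
python3 st.py
```

```text
41.45 y ang -76.25 j6 1.769 torq [-0.55 -0.78  1.32] F [ 5.  -5.6  4.4] open 0.008142881839032714 72.36743142188061 [0.5553 0.3314 0.0621]
```

The torque jumped to 1.3 N m after 2.72 rad of turn, so the key is at its stop. Releasing and lifting away.

Emit:
play_rows --pt "0 0 0" --pt "0 0 0" --pt "0 0 0" --pt "0 0 0" --pt "0 0 -0.5" --pt "0 0 -1" --pt "0 0 -1" --pt "0 0 -1" --pt "0 0 -1" --pt "0 0 -1" --pt "0 0 0" --roll '[0,0,0,0,0,0,0,0,0,0,0]' --hand -0.2

```text
t: 42.82
eef_pos: [0.5544, 0.3321, 0.173]
tool_rot: [[0.972, 0.235, 0.003], [0.235, -0.972, 0.001], [0.003, -0.001, -1.0]]
ft_force: [-0.2, -0.4, -0.4]
opening: 0.0339
grip_force: 0.0
```

Run:
```python
from cf import *
q,e=arm.grab_frame("side");both(e,78)
V=cloud(e,"side");m=(np.hypot(V[...,0]-.532,V[...,1]+.252)<.06)&(V[...,2]>.07)&(V[...,2]<.086)
P=V[m];A=np.c_[P[:,:2]-P[:,:2].mean(0),np.ones(len(P))];print("plane",np.linalg.lstsq(A,P[:,2],rcond=None)[0])
for lo in(.085,.1):
    k=(np.hypot(V[...,0]-.55,V[...,1]-.331)<.045)&(V[...,2]>lo)&(V[...,2]<.122);print("key",*rect(V,k))
m=(abs(V[...,0]-.437)<.1)&(abs(V[...,1]+.021)<.035)&(V[...,2]>.011)&(V[...,2]<.03)&(q.max(2)<90);print("spat",*rect(V,m))
```

```text
dish 821 [ 532.4 -251.2] [ 532.2 -251.5   58.7] 0.58
lid 60 [ 531.7 -252.7] [ 531.7 -252.8   63.4] 0.71
plane [0.00035884 0.00141308 0.0792573 ]
key c [552.5 326.1] size [57.8 13.9] longdir deg 16.1 z [ 86.9 100.9 114.2] 148
key c [552.5 326.1] size [57.8 13.9] longdir deg 16.1 z [100.9 108.8 114.7] 79
spat c [435.5 -23.9] size [97.3 15.2] longdir deg 5.9 z [12.1 18.9 21.9] 217
```

```bash
python3 -c "
from workcell import arm
print(arm.hand_in())"
```

```text
the job is handed in; nothing more can be done
None
```

I handed the job in at about 43 s of the 72 s; the hand-in call returned no verdict. My last measurements show the spatula flat in the tray, the lid seated level and centred within about 2 mm, and the key wound about 2.7 rad clockwise until the torque jumped at its stop.

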